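# Ratchet the rack vise shut on a glued block to the green clamping mark

## Robot

A 6-joint arm with a two-finger parallel gripper is mounted at the origin on the work surface. World frame = base frame: x ahead of the robot, y to its left, z up, the work surface at z = 0. Lengths are in m, angles in degrees, forces in N, time in s.
With the tool pointing down it reaches from about 0.35 to 0.875 m from the base axis. Payload 4.2 kg.
Tool frame: the origin (TCP) lies at the very end of the fingers, on their centre line; the grasp point (between the pads) lies 19 mm behind it; z points along the fingers, y is the line along which they close (so a half turn about z gives the same grasp; the last joint's range is limited). The gripper opens to 87 mm and grips with 3 to 60 N. Pads are 19 mm wide; open, the fingers measure 117 mm over their backs; the gripper's body (75 mm by 190 mm) begins 51 mm behind the grasp point.
Start: joints at [-51.761, 22.042, 0.453, 0, -68.411, -14.817], TCP at [0.248, -0.573, 0.223] pointing down, gripper open.
Joint ranges: [-179.83, 179.83], [-69.29, 118.12], [-61.27, 80.66], [-181.25, 117.63], [-171.15, -9.14], [-177.46, 177.46]. Speed limits (degrees/s): [159.86, 159.86, 180, 180, 180, 180].

## Interface

Orientations are given as a 3x3 rotation matrix whose columns are the frame's x, y, z axes.
In Python, from station import sense, optics, r gives the robot as it stands. The module is installed in compiled form; this text tells all that it offers.
- The arm moves only by the shell command python3 -m pendant 'ROWS' [OPENING]. ROWS is JSON, a list that holds one entry, the list of rows, each a list of 4 numbers: the shift along the tool's x, y, z normalised to -1 to 1, where 1 is 100 mm, then the turn about the tool's z normalised to -1 to 1, where 1 is 2 rad. A call has 1 to 8 rows; each row is the pose to reach, as a shift and turn from the pose commanded when the call began, along the tool's axes at that moment; what a row does not reach only later rows make up. A row lasts 1/10 s, in which the tool goes at most 50 mm and 8.59 degrees, less where a joint would pass 70% of its speed; a pose out of reach is approached as far as the arm can. A call with a number of a shift or a turn outside -1 to 1 is refused whole. A call with a gripper value outside its range is refused whole. OPENING is the closure, from 0 (fully open) to 1 (shut), set as the call begins (- or left out, the last holds). The fingers move at their own pace and stop on an object; the grip force is fixed at half the most. Time passes only in rows, so rows that repeat a pose let the fingers close. It gives the time, the measured TCP pose, the force, the opening and the grip force at its end, in the units of the state.
- sense(): the state, without advancing time (a new reading comes with each control period).
- optics.capture(name): name is "side" or "top" or "wrist"; returns the picture (480x640x3 uint8, red, green, blue); there is no depth.
- optics.get_calibration(name): a dict with "camera_matrix" (3x3 intrinsics, pixels), "camera_from_world" (4x4, takes a point from world to camera coordinates). Camera axes: x right, y down, z forward; pixel columns grow to the right and rows downward; lengths in m; the calibration is good to about 2 mm. A picture is of the moment at which its call begins: read the wrist's pose just before it. get_calibration takes no time and is no camera call; for the wrist camera it gives the pose at the moment of the call.
- r.finish_job(): hands the job in; it is judged then, once.
The state is a dict: "time_s": time; "joints": joint angles; "joint_velocities": joint speeds; "effort": joint torques, N m; "tcp_pos": TCP position; "ee_rot": TCP orientation; "wrist_force": force on the tool from outside, world axes, zero at the start; "moment": the same for the moment, N m; "gripper_width": opening from 0.0 (shut) to 1.0 (fully open); "gripper_force": force on a finger pad.
Only numpy, scipy, OpenCV 4.12 (cv2) and the standard library are available. Lean on these libraries where they do the work, as an engineer would, in place of code of your own. Each camera call takes 0.05 s, during which the arm holds its last target. There are 200 camera calls.

## Task

Clamp the glued block in the blue bench vise: swing the red-handled ratchet wrench clockwise (seen from above) to drive the jaw and let it slip freely back, stroke after stroke, until the block is squeezed between jaw and spring shoe and the red pointer stands in the green band. Stop there, for the ratchet cannot back the jaw off; work the vise only by its wrench, and leave the tack jar, speed square and pliers where they are. Let go of the wrench when done.

Things in the scene. Friction and masses are not known exactly. Their poses are not given: they have to be found in the camera images.
- vise: Blue rack vise fixed to the bench. Origin on the bench surface under the ratchet axis; z up. Its bed (90 mm wide, 20 mm high) runs along its +y from -60 to +290 mm; the wrench's mid position is along its +x. A round gear housing (radius 52 mm, 54 mm high) surrounds the axis. Two steel stop posts (12 mm thick, 78 mm high) stand 60 mm from the axis at 0.84 rad either side of +x. The whole vise shifts and turns on the bench from start to start.
- wrench (a joint): Angle of the ratchet wrench (rad), 0 along the vise's +x, growing clockwise seen from above; stops at -0.55 and +0.55. Swinging it clockwise drives the spindle (about 0.5 N m, some 4 N at the grip); counter-clockwise it slips with almost no resistance (under 0.1 N m) and clicks by 0.224 rad (28 teeth), so up to 0.224 rad of each driving stroke can be lost before it bites. Each driven radian moves the jaw 12 mm. The wrench stays where it is left.
- wrench_pivot (a point): Point on the vertical axis of the wrench, 66 mm above the bench (the height of the handle's middle). Its x, y axes are those of the vise.
- wrench_grip (a point): Middle of the red grip of the wrench, 145 mm from the axis; x points outward along the handle, z up. The grip is a level red bar 22 mm wide, 20 mm thick (56 to 76 mm above the bench), from 90 to 195 mm from the axis, with free space under it beyond 75 mm from the axis.
- jaw: Moving jaw, a dark steel block 70 mm wide, 22 mm thick, 65 mm high above the bench. It has the vise's axes and its origin starts at the vise's and moves with it along the vise's +y; its pressing face is 85 mm from its origin along +y. It is driven only by the spindle and friction keeps it where the wrench leaves it.
- block: Loose striped (light, dark, light) wooden block 50 x 60 x 40 mm (x, y, z), origin under its centre, lying on the vise bed (20 mm above the bench) between jaw and shoe, with a gap to each. The jaw slides it along until it meets the shoe.
- tail: Blue tail stop fixed on the vise bed, its place along the bed differing from start to start. Same axes as the vise; origin on the bed under the rest position of the pressing face of the spring shoe that it carries. On its top, 59 mm above the bench, is a scale in stripes across the bed: white from 46 to 56 mm, green from 56 to 70 mm, black from 70 to 94 mm along its +y.
- shoe (a joint): How far the dark steel spring shoe of the tail stop is pushed in along the vise's +y (m), 0 at rest, 0.030 at its stop; spring 400 N/m with 1.6 N preload. It carries a red T-shaped pointer over the scale, whose far end is at 50 mm along the tail's +y at rest, so that it is in the green band from 0.006 to 0.020.
- tack_jar: Loose blue plastic jar with white cap, 60 mm across, 75 mm high, origin under its centre. Bystander.
- speed_square: Loose orange plastic triangular square, some 140 x 160 mm, 18 mm high at its fence, origin under its middle. Bystander.
- pliers: Loose slip-joint pliers lying flat, 150 mm long, 60 mm wide, 13 mm high, origin under the pivot, jaws to +x. Bystander.
Mind the look-alikes: they are no part of the job. Of the things like the block, leave any that is turquoise; of the rest the larger one is meant.

How it is judged (in metres and radians):
At the end, for the whole second after the job is handed in: The pointer rests in the green band (shoe pushed in 6 to 20 mm), the block is squeezed upright (within 0.15 rad) between jaw and shoe (over 1 N on each), and block and wrench are still (value of joint shoe between 0.006 and 0.02 m and contact force between each of jaw, tail and block above 1 N and angle between block's own z axis and vertical below 0.15 rad and linear speed of block below 0.01 m/s and velocity of joint wrench between -0.05 and 0.05 rad/s); the robot touches nothing.
It fails at once if the robot pushes on the jaw, block or tail stop (over 3 N) instead of working the wrench (contact force between any of the fingers, the arm and jaw above 3 N or contact force between any of the fingers, the arm and block above 3 N or contact force between any of the fingers, the arm and tail above 3 N).
It fails at once if tack jar, speed square or pliers moved by more than 30 mm (distance of any of tack_jar, speed_square, pliers from where it was at the start of the episode above 0.03 m).
It also fails if it takes over 72 s, if anything falls off the work surface, if the arm or the gripper's body presses on something with over 40 N, if the wrist force passes 120 N, or if a joint passes its speed limit or range.

## Working session

There is one attempt and no reset: what is moved stays moved. The work goes in short steps, Python scripts to look and compute and a shell command to move; the robot and the scene stay as the last step left them, time stands still between calls to the robot, and variables do not carry over. Pictures are saved under pics/ and viewed, at most 10 in all, crops included, and the job is handed in when it is done.

```bash
mkdir -p pics
python3 - <<'E'
from station import sense,optics
import cv2
for n in("top","side"):
    cv2.imwrite(f"pics/{n}0.png",optics.capture(n)[:,:,::-1])
    c=optics.get_calibration(n);print(c)
s=sense();print(s["tcp_pos"],s["ee_rot"],s["time_s"])
E
```

```text
{'camera_matrix': array([[459.3866956 ,   0.        , 313.82104986],
       [  0.        , 459.3866956 , 238.18775755],
       [  0.        ,   0.        ,   1.        ]]), 'camera_from_world': array([[ 4.60480878e-03, -9.99561314e-01, -2.92570560e-02,
        -6.14122804e-02],
       [-9.92297249e-01, -9.45505313e-04, -1.23876051e-01,
         5.41101330e-01],
       [ 1.23794045e-01,  2.96021217e-02, -9.91866296e-01,
         1.04887502e+00],
       [ 0.00000000e+00,  0.00000000e+00,  0.00000000e+00,
         1.00000000e+00]])}
{'camera_matrix': array([[527.40490098,   0.        , 320.40672652],
       [  0.        , 527.40490098, 242.37108025],
       [  0.        ,   0.        ,   1.        ]]), 'camera_from_world': array([[-0.91094617, -0.41250919, -0.00363929,  0.43954216],
       [-0.19602412,  0.44060973, -0.87603517,  0.20346725],
       [ 0.36297606, -0.79730749, -0.48223349,  1.13978808],
       [ 0.        ,  0.        ,  0.        ,  1.        ]])}
[ 0.24824627 -0.57299568  0.22155885] [[-9.17656462e-01 -3.97373706e-01 -8.69596776e-04]
 [-3.97374647e-01  9.17654728e-01  1.78578645e-03]
 [ 8.83650150e-05  1.98429419e-03 -9.99998027e-01]] 0.1
```

View pics/top0.png

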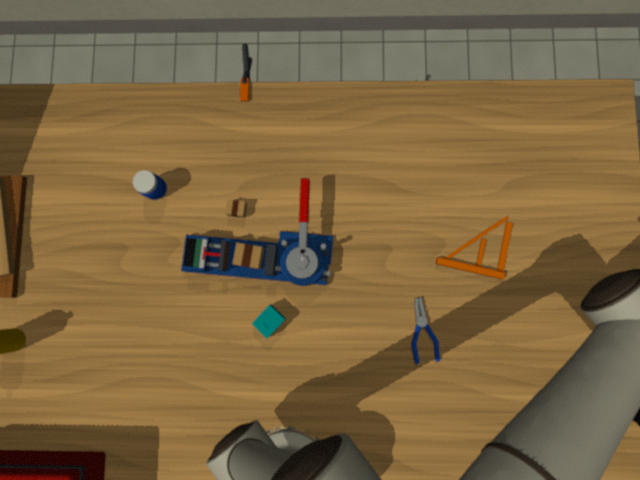

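View pics/side0.png

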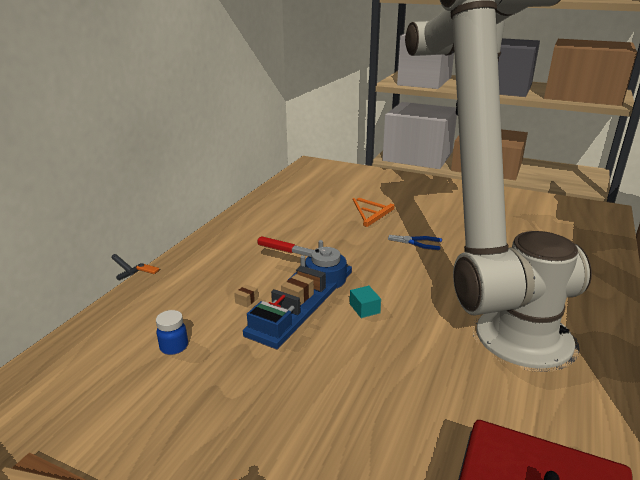

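The top view shows the red wrench at (304,200), its axis at about (302,262), and the tail scale near (200,252). There are three block candidates:
- The striped one on the bed at (247,254).
- A small striped one at (237,208).
- A turquoise one at (269,321).

The meant block is the striped one on the bed, because it is the larger non-turquoise one.

```bash
cat > h.py <<'E'
import numpy as np,cv2
from station import sense,optics
def ray(n,px,z):
    c=optics.get_calibration(n);K=c["camera_matrix"];T=c["camera_from_world"]
    R=T[:3,:3];o=-R.T@T[:3,3]
    d=(np.c_[np.atleast_2d(px),np.ones(len(np.atleast_2d(px)))]@np.linalg.inv(K).T)@R
    return o+d*((z-o[2])/d[:,2])[:,None]
def mask(im,lo,hi):
    return cv2.inRange(cv2.cvtColor(im,cv2.COLOR_RGB2HSV),lo,hi)
def redgrip(im):
    m=mask(im,(0,180,90),(4,255,255))|mask(im,(176,180,90),(180,255,255))
    n,l,s,c=cv2.connectedComponentsWithStats(m)
    return l,s,c
E
python3 - <<'E'
from h import *
im=optics.capture("top")
l,s,c=redgrip(im)
for i in range(1,len(s)):
    if s[i,4]>8: print(s[i],c[i])
i=[k for k in range(1,len(s)) if abs(c[k][0]-304)<12 and 170<c[k][1]<240 and s[k,4]>100][0]
p=np.argwhere(l==i)[:,::-1].astype(float)
P=ray("top",p,.076)[:,:2]
m=P.mean(0);w,v=np.linalg.eigh(np.cov((P-m).T));d=v[:,1]*np.sign(v[0,1]);t=(P-m)@d
print("grip mid",m,"dir",d,"range",t.min(),t.max(),"pivot est",m+d*((t.min()+t.max())/2-.1425))
b=mask(im,(104,150,40),(125,255,255));b[:,:175]=0;b[:220]=0;b[295:]=0;b[:,345:]=0
q=np.argwhere(b)[:,::-1].astype(np.float32)
B=ray("top",q,.02)[:,:2]
r=cv2.minAreaRect(B.astype(np.float32));print("blue rect",r)
g=cv2.resize(im[160:345,170:350],None,fx=4.4,fy=3.2*1.0 if 0 else 3.2,interpolation=cv2.INTER_CUBIC)
g=cv2.resize(im[165:345,170:350],(600,600),interpolation=cv2.INTER_CUBIC)
cv2.imwrite("pics/crop1.png",g[:,:,::-1])
E
```

```text
[300 179   9  43 321] [304.01246106 200.27102804]
[204 252  16   4  43] [211.06976744 253.60465116]
[  0 475  70   5 273] [ 33.43223443 477.52380952]
grip mid [ 0.62324485 -0.0383769 ] dir [ 0.99958005 -0.02897814] range -0.0482795724440636 0.04982229249810089 pivot est [ 0.48157573 -0.03426987]
blue rect ((0.5036749839782715, 0.07605274021625519), (0.3466642200946808, 0.11984983086585999), 84.92084503173828)
```

View pics/crop1.png

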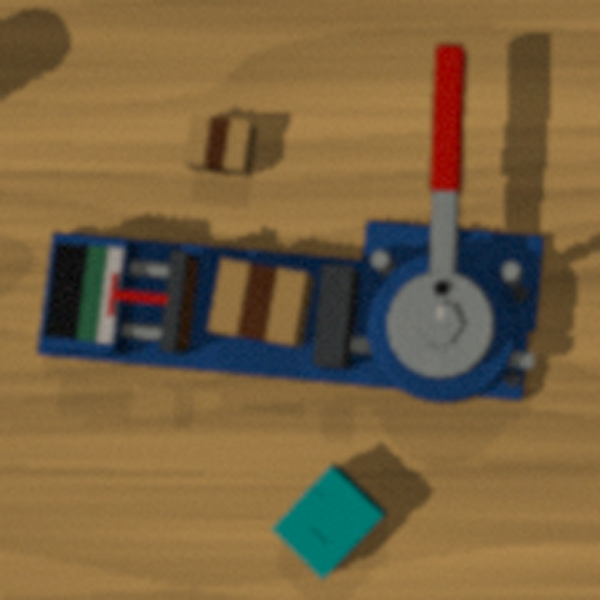

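The crop confirms it: the block on the bed is the large striped one, at crop (258,300). The jaw–block gap is about 9 mm and the block–shoe gap about 12 mm. The wrench is near mid position. Next I move over the grip.

```bash
for i in 1 2 3 4 5; do :; done
python3 -m pendant '[[[-0.46,0.28,0,0],[-0.93,0.57,0,0],[-0.93,0.57,0,0]]]' 0 | tail -c 300
python3 -m pendant '[[[-0.46,0.28,0,0],[-0.93,0.57,0,0]]]' >/dev/null
python3 -m pendant '[[[-0.46,0.28,0,0],[-0.93,0.57,0,0]]]' >/dev/null
python3 -m pendant '[[[-0.46,0.28,0,0],[-0.93,0.57,0,0]]]' >/dev/null
python3 -m pendant '[[[-0.46,0.28,0,0],[-0.93,0.57,0,0]]]'
python3 - <<'E'
from h import *
s=sense();R=np.array(s["ee_rot"]);print(s["tcp_pos"],s["joints"],s["time_s"])
print("to grip, tool axes",R.T@(np.array([.6266,-.0385,.12])-s["tcp_pos"]),"x ang",np.degrees(np.arctan2(R[1,0],R[0,0])))
E
```

```text
time_s: 0.45
tcp_pos: [0.3128, -0.481, 0.2224]
ee_rot: [[-0.916, -0.401, 0.0], [-0.401, 0.916, 0.001], [-0.001, 0.001, -1.0]]
wrist_force: [0.7, -1.2, -0.3]
gripper_width: 1.002
gripper_force: 0.0
time_s: 1.25
tcp_pos: [0.5419, -0.1552, 0.2226]
ee_rot: [[-0.918, -0.398, 0.0], [-0.398, 0.918, -0.0], [-0.0, -0.0, -1.0]]
wrist_force: [0.5, 0.3, 1.2]
gripper_width: 0.997
gripper_force: 0.0
[ 0.5418814  -0.15524899  0.22260194] [ 4.86372026e-01  1.60766581e+01 -8.34110709e+00  8.88384367e-03
 -6.55770890e+01 -6.70658220e+01] 1.25
to grip, tool axes [-0.12414573  0.07346557  0.10259326] x ang -156.5757769720644
```

```bash
python3 -m pendant '[[[-0.45,0.3,0,0.07],[-0.8,0.5,0,0.15],[-0.8,0.5,0,0.22],[-0.8,0.5,0,0.22],[-0.8,0.5,0,0.22]]]'
python3 - <<'E'
from h import *
s=sense();R=np.array(s["ee_rot"])
print("to grip, tool axes",R.T@(np.array([.6266,-.0385,.12])-s["tcp_pos"]),"x ang",np.degrees(np.arctan2(R[1,0],R[0,0])))
cv2.imwrite("pics/wrist1.png",optics.capture("wrist")[:,:,::-1])
E
```

```text
time_s: 1.75
tcp_pos: [0.5943, -0.0796, 0.2222]
ee_rot: [[-1.0, 0.028, -0.001], [0.028, 1.0, -0.0], [0.001, -0.0, -1.0]]
wrist_force: [-0.7, 0.1, -0.9]
gripper_width: 1.001
gripper_force: 0.0
to grip, tool axes [-0.03125456  0.04202487  0.10219972] x ang 178.37342220759143
```

View pics/wrist1.png

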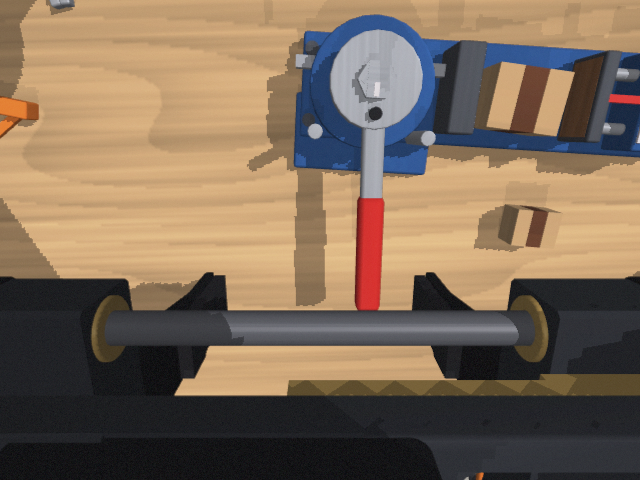

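The wrist view shows the red grip from (370,200) to (368,310) and the disc at about (376,78). I'll refine the grip and pivot from this picture.

Run:
```python
from h import *
im=optics.capture("wrist")
l,s,c=redgrip(im)
i=max((k for k in range(1,len(s)) if 340<c[k][0]<400),key=lambda k:s[k,4]);print(s[i])
p=np.argwhere(l==i)[:,::-1].astype(float)
P=ray("wrist",p,.076)[:,:2]
m=P.mean(0);w,v=np.linalg.eigh(np.cov((P-m).T));d=v[:,1]*np.sign(v[0,1]);t=(P-m)@d
piv=m+d*(t.min()-.09)
print(m,d,t.min(),t.max(),"pivot",piv,"disc",ray("wrist",[[376,78]],.075))
b=ray("wrist",[[305,32],[295,168],[425,174]],.02);print("bed",b[:,:2])
b=ray("wrist",[[440,145],[640,157]],.02);print("bed edge",b[:,:2])
s=sense();R=np.array(s["ee_rot"]);g=piv+d*.145
print("to grip",R.T@(np.array([*g,.048])-s["tcp_pos"]),"dir",np.degrees(np.arctan2(d[1],d[0])))
```

```text
[ 356  198   28  112 2752]
[ 0.62387324 -0.03981152] [ 0.99964836 -0.02651716] -0.048487007555870654 0.05231123936710499 pivot [ 0.48543493 -0.03613924] disc [[ 0.48299696 -0.03464282  0.075     ]]
bed [[ 0.43657893 -0.08917611]
 [ 0.55376437 -0.10366435]
 [ 0.5634144   0.02108644]]
bed edge [[0.53668854 0.03406398]
 [0.55381648 0.22466305]]
to grip [-0.03506758  0.04121119  0.1745789 ] dir -1.5194993064500315
```

```bash
python3 -m pendant '[[[-0.35,0.41,0,0],[-0.35,0.41,0,0],[-0.35,0.41,0.4,0],[-0.35,0.41,0.8,0],[-0.35,0.41,0.8,0]]]' >/dev/null
python3 -m pendant '[[[0,0,0.4,0],[0,0,0.8,0],[0,0,0.94,0],[0,0,0.94,0]]]' 
python3 -m pendant '[[[0,0,0,0],[0,0,0,0],[0,0,0,0],[0,0,0,0]]]' 0.69
python3 - <<'E'
from h import *
s=sense();R=np.array(s["ee_rot"]);P=np.array([.4842,-.0358])
a0=np.degrees(np.arctan2(-R[1,0],-R[0,0]));print(s["tcp_pos"],a0,s["time_s"])
v=np.array(s["tcp_pos"][:2])-P;print("r",np.hypot(*v),"ang",np.degrees(np.arctan2(v[1],v[0])))
# rows for arc: world handle angle from 'a' by dth, frame with tool x = -handle dir, y = left perp
def rows(dths,r=.145):
    for t in dths:
        t=np.radians(t); x=-(np.cos(t)-1)*r; y=np.sin(t)*r
        print(round(np.degrees(t)),[round(x*10,3),round(y*10,3),0,round(-t/2,3)])
rows([8,16,24,28,-8,-16,-24,-32,-40,-48,-56,-60])
rows([8,16,24,32,40,48,56,60])
E
```

```text
time_s: 2.75
tcp_pos: [0.6303, -0.04, 0.048]
ee_rot: [[-1.0, 0.031, -0.003], [0.031, 1.0, -0.001], [0.003, -0.001, -1.0]]
wrist_force: [-0.3, -0.4, 0.0]
gripper_width: 1.001
gripper_force: 0.0
time_s: 3.15
tcp_pos: [0.6315, -0.0392, 0.0499]
ee_rot: [[-1.0, 0.031, 0.002], [0.031, 1.0, 0.0], [-0.002, 0.0, -1.0]]
wrist_force: [0.7, 0.2, 0.1]
gripper_width: 0.721
gripper_force: 0.0
[ 0.63152097 -0.03917839  0.04994071] -1.7745309646830076 3.15
r 0.1473597046545595 ang -1.3136877737448154
8 [np.float64(0.014), np.float64(0.202), 0, np.float64(-0.07)]
16 [np.float64(0.056), np.float64(0.4), 0, np.float64(-0.14)]
24 [np.float64(0.125), np.float64(0.59), 0, np.float64(-0.209)]
28 [np.float64(0.17), np.float64(0.681), 0, np.float64(-0.244)]
-8 [np.float64(0.014), np.float64(-0.202), 0, np.float64(0.07)]
-16 [np.float64(0.056), np.float64(-0.4), 0, np.float64(0.14)]
-24 [np.float64(0.125), np.float64(-0.59), 0, np.float64(0.209)]
-32 [np.float64(0.22), np.float64(-0.768), 0, np.float64(0.279)]
-40 [np.float64(0.339), np.float64(-0.932), 0, np.float64(0.349)]
-48 [np.float64(0.48), np.float64(-1.078), 0, np.float64(0.419)]
-56 [np.float64(0.639), np.float64(-1.202), 0, np.float64(0.489)]
-60 [np.float64(0.725), np.float64(-1.256), 0, np.float64(0.524)]
8 [np.float64(0.014), np.float64(0.202), 0, np.float64(-0.07)]
16 [np.float64(0.056), np.float64(0.4), 0, np.float64(-0.14)]
24 [np.float64(0.125), np.float64(0.59), 0, np.float64(-0.209)]
32 [np.float64(0.22), np.float64(0.768), 0, np.float64(-0.279)]
40 [np.float64(0.339), np.float64(0.932), 0, np.float64(-0.349)]
48 [np.float64(0.48), np.float64(1.078), 0, np.float64(-0.419)]
56 [np.float64(0.639), np.float64(1.202), 0, np.float64(-0.489)]
60 [np.float64(0.725), np.float64(1.256), 0, np.float64(-0.524)]
```

```bash
python3 -m pendant '[[[0,0,0,0],[0,0.13,0,-0.04],[0.02,0.25,0,-0.09],[0.05,0.38,0,-0.13],[0.09,0.5,0,-0.17],[0.14,0.61,0,-0.22],[0.16,0.65,0,-0.23],[0.16,0.65,0,-0.23]]]'
cat >> h.py <<'E'
P0=np.array([.4842,-.0358])
def report():
    im=optics.capture("top")
    s=sense();R=np.array(s["ee_rot"]);v=np.array(s["tcp_pos"][:2])-P0
    print("t",s["time_s"],"tool ang %.1f r %.4f pos ang %.1f z %.4f"%(np.degrees(np.arctan2(-R[1,0],-R[0,0])),np.hypot(*v),np.degrees(np.arctan2(v[1],v[0])),s["tcp_pos"][2]),"F",np.round(s["wrist_force"],1))
    c,e=R[:,0],R[:,1]
    # pointer: red far end vs scale, along bed (top view)
    l,st,ce=redgrip(im)
    k=[i for i in range(1,len(st)) if 190<ce[i][0]<230 and 240<ce[i][1]<268 and st[i,4]>5]
    g=mask(im,(60,60,40),(85,255,255));g[:240]=0;g[268:]=0;g[:,:185]=0;g[:,215:]=0
    y=np.array([.0895,.996])
    for i in k:
        q=ray("top",np.argwhere(l==i)[:,::-1].astype(float),.062)[:,:2]@y
        print("red",st[i],"far",(q.max()-P0@y).round(4))
    q=ray("top",np.argwhere(g)[:,::-1].astype(float),.059)[:,:2]@y
    print("green",(np.percentile(q,[3,97])-P0@y).round(4),len(q))
    return im
E
python3 - <<'E'
from h import *
im=report()
cv2.imwrite("pics/t2.png",cv2.resize(im[165:315,170:370],(800,600),interpolation=cv2.INTER_CUBIC)[:,:,::-1])
E
```

```text
time_s: 3.95
tcp_pos: [0.6168, 0.0266, 0.0487]
ee_rot: [[-0.91, -0.415, 0.0], [-0.415, 0.91, -0.0], [-0.0, -0.0, -1.0]]
wrist_force: [-0.7, 0.2, 0.4]
gripper_width: 0.315
gripper_force: 0.0
t 4.0 tool ang 24.5 r 0.1464 pos ang 25.0 z 0.0487 F [ 0.2 -1.1  0.2]
red [204 252  16   4  46] far 0.2283
green [0.2393 0.2526] 164
```

View pics/t2.png

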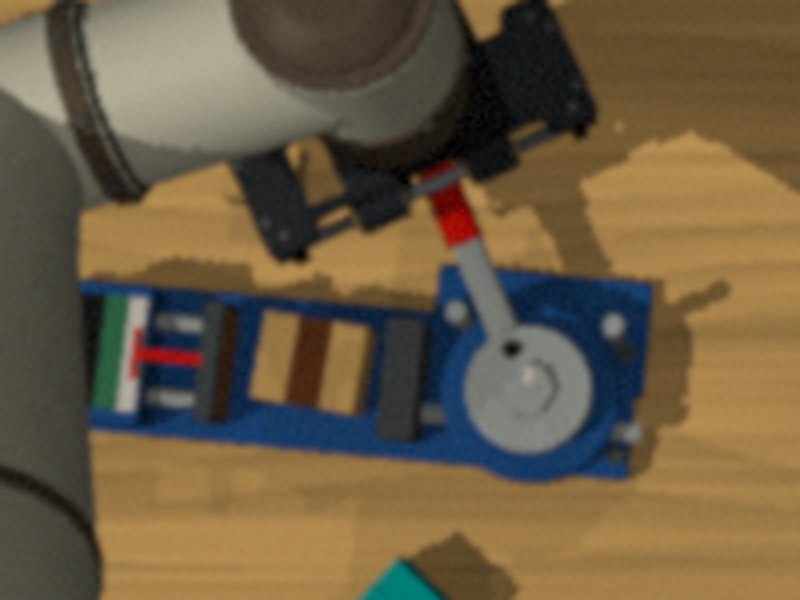

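The stroke works: the wrench is now near its CCW stop, at crop (505,330), and the jaw hasn't moved yet. First driving stroke next.

```bash
python3 -m pendant '[[[0,-0.13,0,0.044],[0.02,-0.25,0,0.087],[0.05,-0.375,0,0.13],[0.09,-0.5,0,0.175],[0.135,-0.61,0,0.218],[0.19,-0.715,0,0.257]]]'
python3 -m pendant '[[[0,-0.13,0,0.044],[0.02,-0.25,0,0.087],[0.05,-0.375,0,0.13],[0.09,-0.5,0,0.175],[0.135,-0.61,0,0.218],[0.19,-0.715,0,0.257],[0.19,-0.715,0,0.257]]]'
python3 - <<'E'
from h import *
im=report()
cv2.imwrite("pics/t3.png",cv2.resize(im[165:315,170:370],(800,600),interpolation=cv2.INTER_CUBIC)[:,:,::-1])
E
```

```text
time_s: 4.6
tcp_pos: [0.6294, -0.0473, 0.0485]
ee_rot: [[-0.996, 0.091, -0.0], [0.091, 0.996, 0.001], [0.0, 0.001, -1.0]]
wrist_force: [-1.1, 2.4, 1.0]
gripper_width: 0.312
gripper_force: 1.3
time_s: 5.3
tcp_pos: [0.6038, -0.1175, 0.0485]
ee_rot: [[-0.824, 0.566, -0.0], [0.566, 0.824, 0.0], [0.0, 0.0, -1.0]]
wrist_force: [-0.4, 0.9, -0.3]
gripper_width: 0.311
gripper_force: 0.4
t 5.35 tool ang -34.4 r 0.1449 pos ang -34.1 z 0.0485 F [ 0.1  0.3 -0.6]
green [0.2393 0.2524] 163
```

View pics/t3.png

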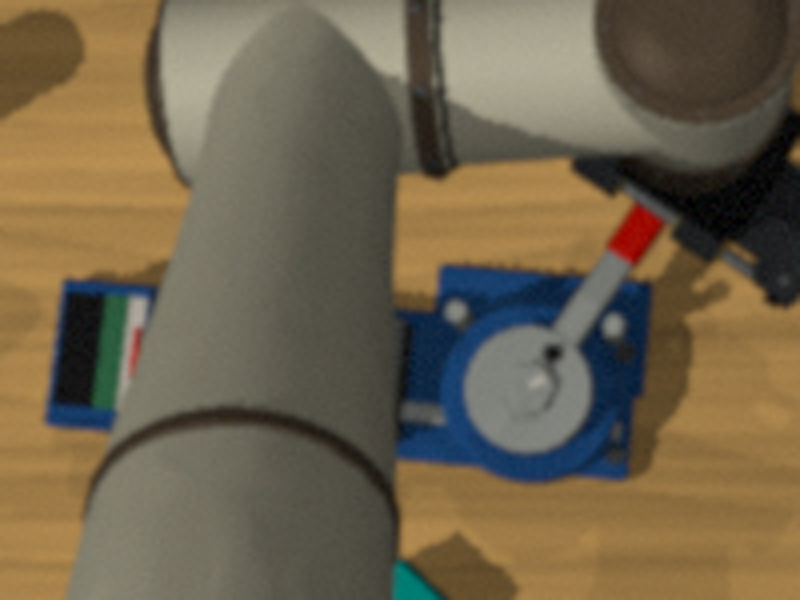

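The wrench is at the CW end and the jaw's edge has shifted from x=424 to about 405 (around 11 mm). The pointer is still in the white. I'll return, do a second stroke, return again and look.

```bash
python3 -m pendant '[[[0,0.13,0,-0.044],[0.02,0.25,0,-0.087],[0.05,0.375,0,-0.13],[0.09,0.5,0,-0.175],[0.135,0.61,0,-0.218],[0.19,0.715,0,-0.257]]]' >/dev/null
python3 -m pendant '[[[0,0.13,0,-0.044],[0.02,0.25,0,-0.087],[0.05,0.375,0,-0.13],[0.09,0.5,0,-0.175],[0.135,0.61,0,-0.218],[0.19,0.715,0,-0.257],[0.19,0.715,0,-0.257]]]'|head -3
python3 -c "
from h import *
report()"
python3 -m pendant '[[[0,-0.13,0,0.044],[0.02,-0.25,0,0.087],[0.05,-0.375,0,0.13],[0.09,-0.5,0,0.175],[0.135,-0.61,0,0.218],[0.19,-0.715,0,0.257]]]' | grep force
python3 -m pendant '[[[0,-0.13,0,0.044],[0.02,-0.25,0,0.087],[0.05,-0.375,0,0.13],[0.09,-0.5,0,0.175],[0.135,-0.61,0,0.218],[0.19,-0.715,0,0.257],[0.19,-0.715,0,0.257]]]' | grep force
python3 -m pendant '[[[0,0.13,0,-0.044],[0.02,0.25,0,-0.087],[0.05,0.375,0,-0.13],[0.09,0.5,0,-0.175],[0.135,0.61,0,-0.218],[0.19,0.715,0,-0.257]]]' >/dev/null
python3 -m pendant '[[[0,0.13,0,-0.044],[0.02,0.25,0,-0.087],[0.05,0.375,0,-0.13],[0.09,0.5,0,-0.175],[0.135,0.61,0,-0.218],[0.19,0.715,0,-0.257],[0.19,0.715,0,-0.257]]]'|head -3
python3 - <<'E'
from h import *
im=report()
cv2.imwrite("pics/t4.png",cv2.resize(im[165:315,170:370],(800,600),interpolation=cv2.INTER_CUBIC)[:,:,::-1])
E
```

```text
time_s: 6.65
tcp_pos: [0.6161, 0.0273, 0.0486]
ee_rot: [[-0.908, -0.418, -0.0], [-0.418, 0.908, -0.0], [0.0, -0.0, -1.0]]
t 6.7 tool ang 24.6 r 0.1461 pos ang 25.3 z 0.0486 F [-0.4  0.   0.4]
red [204 252  16   4  46] far 0.2283
green [0.2393 0.2526] 164
wrist_force: [-0.3, 2.4, 0.3]
gripper_force: 1.4
wrist_force: [0.5, 1.5, -0.5]
gripper_force: 0.5
time_s: 9.3
tcp_pos: [0.6154, 0.0272, 0.0486]
ee_rot: [[-0.908, -0.418, -0.0], [-0.418, 0.908, -0.0], [0.0, -0.0, -1.0]]
t 9.35 tool ang 24.6 r 0.1454 pos ang 25.4 z 0.0486 F [-0.1 -0.  -0.2]
red [204 252  16   4  45] far 0.2283
green [0.2393 0.2529] 168
```

View pics/t4.png

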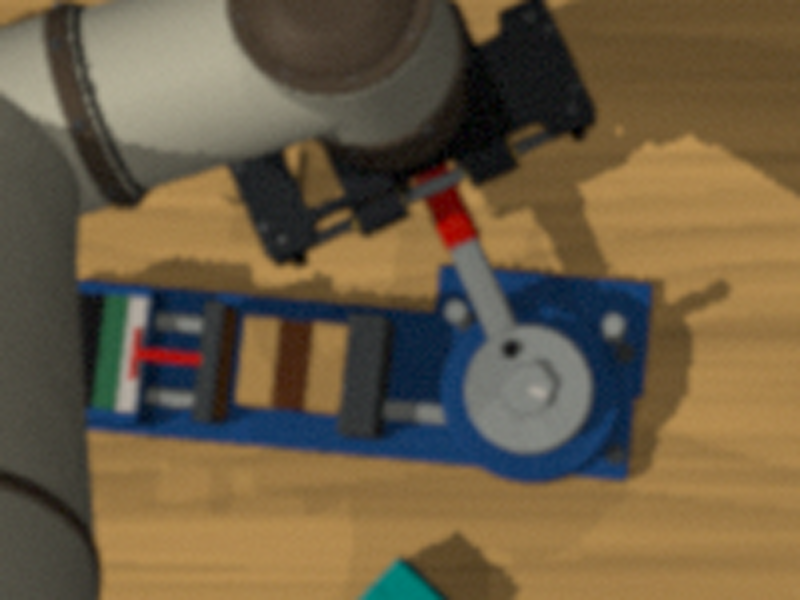

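The jaw now pushes the block at crop (345,360), and the block is still a few mm short of the shoe. A third full stroke moves at most 12.4 mm, so it is safe.

```bash
python3 -m pendant '[[[0,-0.13,0,0.044],[0.02,-0.25,0,0.087],[0.05,-0.375,0,0.13],[0.09,-0.5,0,0.175],[0.135,-0.61,0,0.218],[0.19,-0.715,0,0.257]]]' | grep force
python3 -m pendant '[[[0,-0.13,0,0.044],[0.02,-0.25,0,0.087],[0.05,-0.375,0,0.13],[0.09,-0.5,0,0.175],[0.135,-0.61,0,0.218],[0.19,-0.715,0,0.257],[0.19,-0.715,0,0.257]]]' | grep force
python3 -m pendant '[[[0,0.13,0,-0.044],[0.02,0.25,0,-0.087],[0.05,0.375,0,-0.13],[0.09,0.5,0,-0.175],[0.135,0.61,0,-0.218],[0.19,0.715,0,-0.257]]]' >/dev/null
python3 -m pendant '[[[0,0.13,0,-0.044],[0.02,0.25,0,-0.087],[0.05,0.375,0,-0.13],[0.09,0.5,0,-0.175],[0.135,0.61,0,-0.218],[0.19,0.715,0,-0.257],[0.19,0.715,0,-0.257]]]'|head -3
python3 - <<'E'
from h import *
im=report()
cv2.imwrite("pics/t5.png",cv2.resize(im[215:290,170:270],(800,600),interpolation=cv2.INTER_CUBIC)[:,:,::-1])
E
```

```text
wrist_force: [-0.7, 2.7, 0.6]
gripper_force: 1.4
wrist_force: [-0.2, 1.1, -0.4]
gripper_force: 0.5
time_s: 11.95
tcp_pos: [0.6146, 0.0272, 0.0486]
ee_rot: [[-0.908, -0.418, -0.0], [-0.418, 0.908, -0.0], [0.0, -0.0, -1.0]]
t 12.0 tool ang 24.6 r 0.1447 pos ang 25.6 z 0.0486 F [ 0.  -0.5  0.3]
red [204 252  16   4  45] far 0.2283
green [0.2393 0.2529] 168
```

View pics/t5.png

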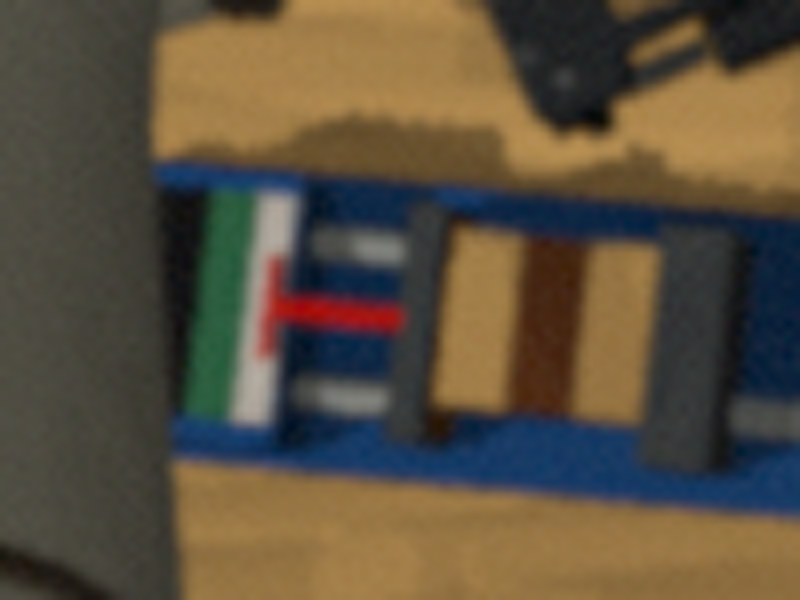

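The block now just meets the shoe (edge at crop x≈440), with the pointer at rest in the white (x≈265). A full stroke of about 10–12 mm should land it mid-green.

```bash
python3 -m pendant '[[[0,-0.13,0,0.044],[0.02,-0.25,0,0.087],[0.05,-0.375,0,0.13],[0.09,-0.5,0,0.175],[0.135,-0.61,0,0.218],[0.19,-0.715,0,0.257]]]' | grep force
python3 -m pendant '[[[0,-0.13,0,0.044],[0.02,-0.25,0,0.087],[0.05,-0.375,0,0.13],[0.09,-0.5,0,0.175],[0.135,-0.61,0,0.218],[0.19,-0.715,0,0.257],[0.19,-0.715,0,0.257]]]' | grep force
python3 -m pendant '[[[0,0.13,0,-0.044],[0.02,0.25,0,-0.087],[0.05,0.375,0,-0.13],[0.09,0.5,0,-0.175],[0.135,0.61,0,-0.218],[0.19,0.715,0,-0.257]]]' >/dev/null
python3 -m pendant '[[[0,0.13,0,-0.044],[0.02,0.25,0,-0.087],[0.05,0.375,0,-0.13],[0.09,0.5,0,-0.175],[0.135,0.61,0,-0.218],[0.19,0.715,0,-0.257],[0.19,0.715,0,-0.257]]]'|head -3
python3 - <<'E'
from h import *
im=report()
cv2.imwrite("pics/t6.png",cv2.resize(im[215:290,170:270],(800,600),interpolation=cv2.INTER_CUBIC)[:,:,::-1])
E
```

```text
wrist_force: [-0.5, 3.4, 0.7]
gripper_force: 1.5
wrist_force: [1.3, 1.9, -0.1]
gripper_force: 0.7
time_s: 14.6
tcp_pos: [0.6139, 0.0272, 0.0486]
ee_rot: [[-0.908, -0.418, -0.0], [-0.418, 0.908, -0.0], [0.0, -0.0, -1.0]]
t 14.65 tool ang 24.6 r 0.1441 pos ang 25.7 z 0.0486 F [ 0.4 -0.8  0.5]
red [199 251  17   5  44] far 0.2396
green [0.2396 0.2527] 126
```

View pics/t6.png

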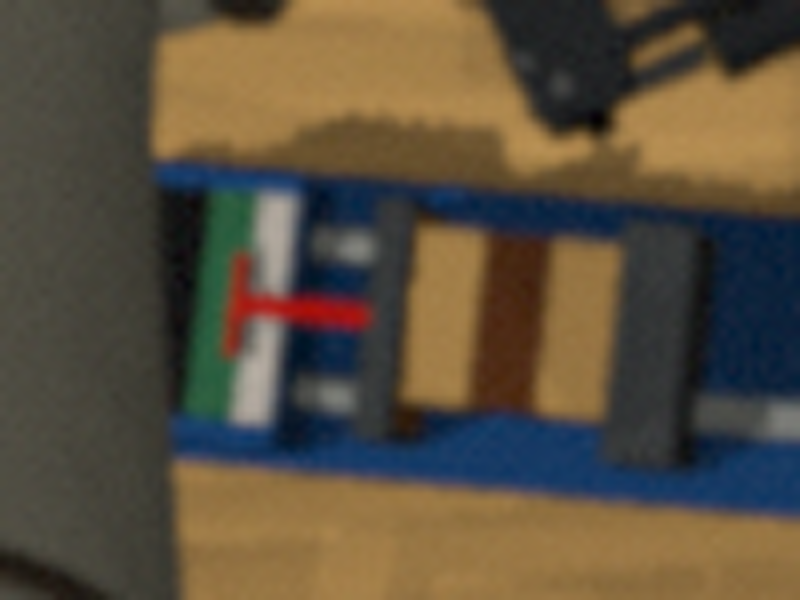

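The pointer's far end is about 3–4 mm into the green (crop x≈235), with the block squeezed and the shoe at about 9.3 mm. A half stroke adds 3–6 mm, which centres it. Then I release and lift.

```bash
python3 -m pendant '[[[0,-0.13,0,0.044],[0.02,-0.25,0,0.087],[0.05,-0.375,0,0.13],[0.09,-0.5,0,0.175],[0.135,-0.61,0,0.218],[0.19,-0.715,0,0.257],[0.19,-0.715,0,0.257]]]' | grep force
python3 -m pendant '[[[0,0,0,0],[0,0.03,0,0],[0,0.03,0,0],[0,0.03,0,0],[0,0.03,0,0],[0,0.03,0,0],[0,0.03,0,0],[0,0.03,0,0]]]' 0.3 | grep -E "force|width"
python3 -m pendant '[[[0,0,-0.2,0],[0,0,-0.5,0],[0,0,-0.9,0],[0,0,-1,0],[0,0,-1,0]]]'
python3 -m pendant '[[[0,-0.5,0,0],[0,-1,0,0],[0,-1,0,0],[0,-1,0,0]]]'>/dev/null
python3 - <<'E'
from h import *
im=report()
cv2.imwrite("pics/t7.png",cv2.resize(im[165:315,170:370],(800,600),interpolation=cv2.INTER_CUBIC)[:,:,::-1])
E
```

```text
wrist_force: [1.1, 1.6, -0.7]
gripper_force: 0.7
wrist_force: [0.1, -0.7, -0.9]
gripper_width: 0.697
gripper_force: 0.0
time_s: 16.65
tcp_pos: [0.6277, -0.0434, 0.151]
ee_rot: [[-0.996, 0.085, 0.005], [0.085, 0.996, 0.001], [-0.005, 0.001, -1.0]]
wrist_force: [-0.9, 0.1, -0.3]
gripper_width: 0.705
gripper_force: 0.0
t 17.1 tool ang -4.9 r 0.1709 pos ang -39.0 z 0.1468 F [0.4 0.4 0. ]
red [197 252  10   4  16] far 0.2442
green [0.2393 0.2529] 104
```

View pics/t7.png

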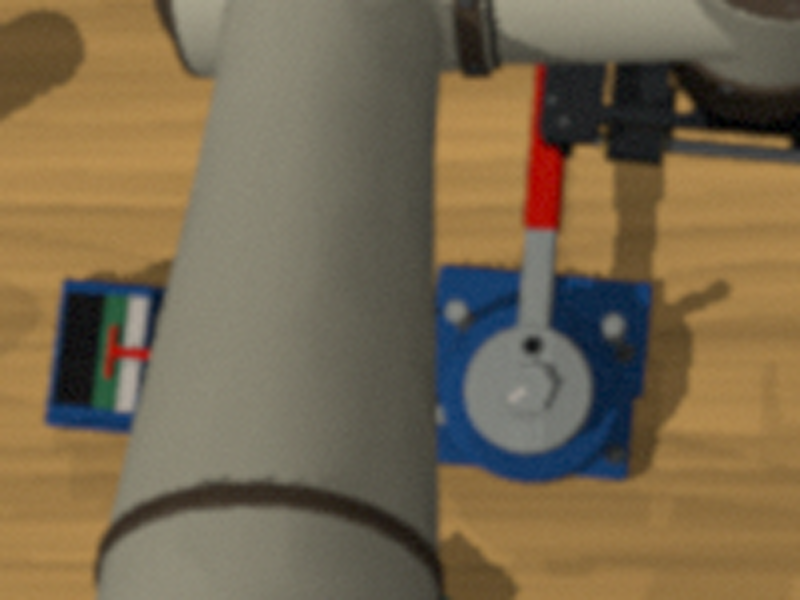

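The pointer's bar stands mid-green (crop (110,350), shoe pushed in about 14 mm). The wrench is free and the gripper is 100 mm above it.

```bash
python3 -c "
from station import r,sense
print(max(map(abs,sense()['joint_velocities'])));print(r.finish_job())"
```

```text
1.5080740699435642
the job is handed in; nothing more can be done
None
```

I clamped the block and handed the job in at about 17 s. In the last picture the red pointer stood mid-green (shoe pushed in about 14 mm) and the wrench was released; the arm hid the block then, so its upright squeeze was last seen one half stroke earlier.

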